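Set the wet-stone grinder up for honing in reverse

ROBOT

A 6-joint arm with a two-finger parallel gripper is mounted at the origin on the work surface. World frame = base frame: x ahead of the robot, y to its left, z up, the work surface at z = 0. Lengths are in mm, angles in degrees, forces in N, time in s.
With the tool pointing down it reaches from about 350 to 850 mm from the base axis. Payload 8.1 kg.
Tool frame: the origin (TCP) lies at the very end of the fingers, on their centre line; the grasp point (between the pads) lies 19 mm behind it; z points along the fingers, y is the line along which they close (so a half turn about z gives the same grasp; the last joint's range is limited). The gripper opens to 85 mm and grips with 20 to 120 N. Pads are 22 mm wide; open, the fingers measure 114 mm over their backs; the gripper's body (76 mm by 85 mm) begins 54 mm behind the grasp point. The pads swing forward as they close: fully open they stand 13 mm farther back than shut.
Start: joints at [66.669, 7.471, 85.268, -0, 87.261, -4.893], TCP at [189.743, 569.212, 205.192] pointing down, gripper open.
Joint ranges: [-169.43, 169.43], [-51.17, 129.36], [1.28, 143.12], [-76.62, 256.62], [0, 156.53], [-152.29, 152.29]. Speed limits (degrees/s): [136.94, 136.94, 159.86, 180, 180, 180].

INTERFACE

Orientations are given as a 3x3 rotation matrix whose columns are the frame's x, y, z axes.
In Python, from station import ctrl gives the robot as it stands.
- The arm moves only by the shell command python3 -m pendant 'ROWS' [OPENING] [FORCE]. ROWS is text: rows parted by semicolons, each of 4 numbers parted by spaces: the shift along the tool's x, y, z in units of 50 mm (1.0 is 50 mm), then the turn about the tool's z in units of 10 degrees (1.0 is 10 degrees). A call has exactly 8 rows; each row shifts and turns the commanded pose from where the row before left it, along the tool's axes as they then stand; what a row does not reach is not made up. A row lasts 1/8 s, in which the tool goes at most 62.5 mm and 10.7 degrees, less where a joint would pass 70% of its speed; a pose out of reach is approached as far as the arm can. A call is refused whole if a number of a shift passes 1 or a number of a turn 1, either way. A call with a gripper value outside its range is refused whole. OPENING is the closure, from 0 (fully open) to 1 (shut), set as the call begins (- or left out, the last holds). The fingers move at their own pace and stop on an object; FORCE is the grip in N (left out, the last holds). Time passes only in rows, so rows that do not move let the fingers close, or fill a call up. It gives the time, the measured TCP pose, the force, the opening and the grip force at its end, in the units of the state.
- ctrl.state(): the state, without advancing time (a new reading comes with each control period).
- ctrl.read_camera(name): name is "scene" or "top" or "wrist"; returns the picture (420x560x3 uint8, blue, green, red); there is no depth.
- ctrl.camera_params(name): a dict with "camera_matrix" (3x3 intrinsics, pixels), "T" (4x4, takes a point from camera to world coordinates); the wrist camera has in their place "tool_from_camera" (4x4, takes a point from camera to tool coordinates, whose origin is the TCP and whose axes are the flange's). Camera axes: x right, y down, z forward; pixel columns grow to the right and rows downward; lengths in mm; the calibration is good to about 2 mm. The wrist camera is an equidistant fisheye: a pixel r from the principal point sees the ray r / f radians off the axis. A picture is of the moment at which its call begins: read the wrist's pose just before it. camera_params takes no time and is no camera call.
- ctrl.close_job(): hands the job in; it is judged then, once.
Trained networks look in the newest picture that a camera, given by its name, has taken for a name from the list of things; names that differ only in an ending like _2 or _b are one class to them, and where a whole thing is asked for, a point or a joint stands for the part that bears it (a point fixed in the world has none). Each returns a list of dicts, best first, with "p" (0 to 1); they miss things now and then, are a little off and sometimes report something else, mostly with a low value. They report only what shows in the picture. A call takes as long as a camera call. They do not tell look-alikes from the thing itself.
- ctrl.cut_out(camera, query): "pixels" (420x560 bool, what is visible of it) and "uv" ([column, row] in pixels, amid what is visible of it).
- ctrl.place_of(camera, query): "uv" ([column, row] in pixels: a listed point, or the origin of a listed thing).
The state is a dict: "clock": time; "joint_pos": joint angles; "qvel": joint speeds; "tau": joint torques, N m; "position": TCP position; "tcp_rot": TCP orientation; "force": force on the tool from outside, world axes, zero at the start; "moment": the same for the moment, N m; "grip_width": finger opening in mm; "gripper_force": force on a finger pad.
Only numpy, scipy, OpenCV 4.12 (cv2) and the standard library are available. Lean on these libraries where they do the work, as an engineer would, in place of code of your own. Each camera call takes 0.05 s, during which the arm holds its last target. There are 200 camera calls.

TASK

Set the wet-stone grinder up for honing in reverse: slide the loose steel tool rest, cross bar up and stem first, into the guide on the grinder's front until it is fully home against the hidden stop inside. Put the drive lever into reverse, at the end of its travel towards the grinder's back: raise the lockout collar on the lever to get past the gate, never forcing it through, and let the collar drop fully once the lever is there. Leave the other things on the bench where they are.

Things in the scene. Friction and masses are not known exactly. Their poses are not given: they have to be found in the camera images.
- grinder: Flat-stone wet grinder, fixed: grey-green casting 240 mm deep (x), 330 wide (y), deck 78 mm high. Left half: basin 210 mm across, rim 100 mm high, and stone disc 180 mm across, top 108 mm high, both centred 55 mm to +y of the origin. Right half: gear tower with the drive lever. Origin: centre of its underside on the bench; +x to its back, away from you; +z up. Place and yaw (within 0.17 rad) vary.
- guide_mouth (a point): Point on the rest guide's floor, 50 mm above the bench, midway between its sides, where the open trough enters the grinder's front; axes as the grinder's. To -x: trough 52 mm long, open on top and at its near end, 37 mm wide, side cheeks flaring outward at the top, 18 mm above its floor. To +x: blind slot 37 mm wide, 14 mm high, 44 mm deep, ending at a hidden solid stop.
- rest: Loose steel tool rest, about 0.47 kg: flat stem 80 mm long (x), 30 wide, 10 thick; at its near end an upright 8 x 30 mm carrying a cross bar on edge. Origin: on the stem's underside straight below the bar; +x along the stem to its free end; +z up. Starts upright on the bench, left or right in front of the grinder, yaw within 0.5 rad. Fully home, this origin lies 32 mm to -x of guide_mouth.
- rest_bar (a point): Middle of the rest's cross bar: a flat bar on edge, 8 mm thick (x), 110 mm long (y), 28 mm high (60 to 88 mm above the stem's underside); this point is 74 mm above the rest's origin, axes as the rest's. The bar can be pinched from above across its 8 mm. In use it stands in front of the stone, 43 mm clear of the basin.
- rest_tip (a point): Middle of the end face of the stem's free end, 76 mm ahead of the rest's origin and 5 mm above the stem's underside. Fully home it is 44 mm to +x of guide_mouth, against the stop.
- lever (a joint): Drive lever angle, rad: 0 upright (neutral), negative towards the grinder's front (forward drive, end -0.42), positive towards its back (reverse, end +0.42). Starts between -0.40 and 0; stays where left; about 2 N at the collar moves it. Collar down: it stops at a gate at +0.06 (to 0.1 if pressed hard). Collar raised 9 mm or more: it passes; past about +0.36 the collar can drop and lock it in reverse.
- collar (a joint): How far the lockout collar is raised along the lever, m: 0 down, 0.014 fully up (stop). A spring pushes it down with 4 N at 0 and 6 N at 0.014; it weighs 0.12 kg. A tongue under it meets the crest of a notched steel quadrant beside the lever.
- lever_pivot (a point): Point on the lever's turning axis (the grinder's y axis through it), 85 mm above the bench; axes as the grinder's. The lever's length runs up from here.
- collar_grip (a point): Centre of the lockout collar's knurled steel ring, 40 mm across (x), 22 mm high, with two flats 32 mm apart facing +y and -y, round the lever 109 mm from lever_pivot when down; it moves with lever and collar; z points up along the lever. Below the ring a neck 20 mm across; above it the lever's black mushroom knob.
- knob_top (a point): Top of the lever's black mushroom knob, 28 mm across, 15 mm high, on the lever's axis 151 mm from lever_pivot; fixed to the lever.
- whetstone: A reddish bench whetstone on a black rubber base, 70 x 205 x 38 mm, long axis along its y. A bystander: leave it alone.
- chef_knife: A chef's knife lying flat, black handle, 305 mm long, 46 mm wide, 20 mm high; origin at the heel of the blade, blade along +x. A bystander: leave it alone.
- cleaver: A cleaver lying flat, dark wooden handle, 290 mm long, 90 mm wide, 20 mm high; origin at the heel of the blade, blade along +x. A bystander: leave it alone.
- scissors: Scissors lying flat, black loops, about 215 mm long and 11 mm high. A bystander: leave it alone.
- oil_bottle: A small white plastic bottle, 48 mm across, 120 mm high. A bystander: leave it alone.
- wrench: A steel open-ended wrench lying flat, 150 mm long. A bystander: leave it alone.
- stone_box: A brown cardboard box, 85 x 215 x 38 mm. A bystander: leave it alone.
There are look-alikes about, which are no part of the job. Of the things that look like the rest, the largest one is meant.

How it is judged:
By the outcome, as a careful person would: the job done as asked, in the order asked, and still so for the second after the job is handed in, with the robot touching nothing.
It also fails if it takes over 67 s, if anything falls off the work surface, if the arm or the gripper's body presses on something with over 40 N, if the wrist force passes 120 N, or if a joint passes its speed limit or range.

## Working session

There is one attempt and no reset: what is moved stays moved. The work goes in short steps, Python scripts to look and compute and a shell command to move; the robot and the scene stay as the last step left them, time stands still between calls to the robot, and variables do not carry over. Pictures are saved under pics/ and viewed, at most 10 in all, crops included, and the job is handed in when it is done.

```bash
ls; mkdir -p pics; python3 - <<'E'
from station import ctrl
import cv2,numpy as np
s=ctrl.state();print(s['clock'],s['position'],s['tcp_rot'],s['grip_width'])
ims=[]
for c in ['scene','top']:
    im=ctrl.read_camera(c);cv2.imwrite(f'pics/{c}0.png',im)
    p=ctrl.camera_params(c);print(c,np.round(p['camera_matrix'],1).tolist(),np.round(p['T'],3).tolist())
    for q in ['rest','rest_bar','rest_tip','guide_mouth','grinder','lever_pivot','collar_grip','knob_top']:
        print(q,[(np.round(d['uv'],1).tolist(),round(d['p'],2)) for d in ctrl.place_of(c,q)])
p=ctrl.camera_params('wrist');print({k:np.round(v,3).tolist() if not isinstance(v,str) else v for k,v in p.items()})
E
```

```text
pics
0.0 [189.49850668 568.64025064 204.13264747] [[-9.48656661e-01  3.16306764e-01 -7.55483333e-04]
 [ 3.16307619e-01  9.48655117e-01 -1.72041151e-03]
 [ 1.72515331e-04 -1.87104498e-03 -9.99998235e-01]] 85.29421519484505
scene [[483.9, 0.0, 271.2], [0.0, 483.9, 208.9], [0.0, 0.0, 1.0]] [[-0.895, 0.306, -0.323, 961.686], [0.445, 0.637, -0.63, 893.874], [0.013, -0.708, -0.706, 1098.82], [0.0, 0.0, 0.0, 1.0]]
rest [([395.0, 278.1], 0.84), ([344.8, 249.8], 0.61), ([356.4, 291.5], 0.55)]
rest_bar [([351.4, 243.1], 0.75), ([358.6, 269.5], 0.7), ([265.5, 245.8], 0.61)]
rest_tip [([331.2, 252.1], 0.71), ([388.6, 263.9], 0.68), ([345.6, 308.2], 0.55)]
guide_mouth [([267.2, 241.4], 0.56)]
grinder [([221.3, 249.7], 0.56)]
lever_pivot [([229.4, 200.9], 0.71)]
collar_grip [([231.0, 165.1], 0.69)]
knob_top [([343.0, 311.0], 0.63), ([233.4, 160.4], 0.57), ([230.0, 198.9], 0.5)]
top [[444.1, 0.0, 272.4], [0.0, 444.1, 203.8], [0.0, 0.0, 1.0]] [[-0.022, -0.986, 0.167, 322.93], [-1.0, 0.021, -0.01, 85.531], [0.006, -0.167, -0.986, 1376.365], [0.0, 0.0, 0.0, 1.0]]
rest [([240.2, 276.5], 0.74), ([198.2, 257.2], 0.69), ([193.9, 297.6], 0.68)]
rest_bar [([191.3, 298.6], 0.72), ([235.3, 269.8], 0.67), ([194.2, 257.6], 0.59), ([174.3, 179.5], 0.22)]
rest_tip [([186.7, 234.9], 0.83), ([204.8, 300.8], 0.8), ([249.4, 258.6], 0.67)]
guide_mouth [([274.0, 204.1], 0.88)]
grinder [([289.5, 169.2], 0.83), ([331.1, 185.3], 0.38)]
lever_pivot [([185.4, 233.5], 0.65)]
collar_grip [([334.6, 180.8], 0.51), ([329.9, 185.2], 0.39)]
knob_top [([337.7, 178.1], 0.65)]
{'camera_matrix': [[325.192, 0.0, 276.135], [0.0, 325.192, 211.763], [0.0, 0.0, 1.0]], 'tool_from_camera': [[0.0, -0.949, -0.315, 80.689], [1.0, 0.001, -0.001, -0.397], [0.001, -0.315, 0.949, -167.736], [0.0, 0.0, 0.0, 1.0]]}
```

```bash
python3 - <<'E'
import cv2,numpy as np
a=cv2.imread('pics/scene0.png');b=cv2.imread('pics/top0.png')
cv2.imwrite('pics/a1.png',cv2.resize(a[120:350,150:470],(800,575),interpolation=cv2.INTER_CUBIC))
cv2.imwrite('pics/b1.png',cv2.resize(b[110:340,130:450],(800,575),interpolation=cv2.INTER_CUBIC))
E
```

```text
(no output)
```

View pics/a1.png

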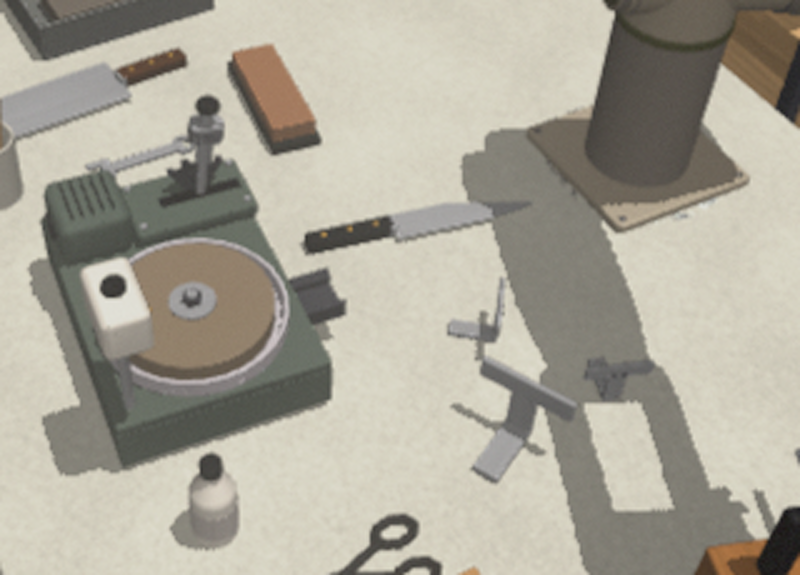

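View pics/b1.png

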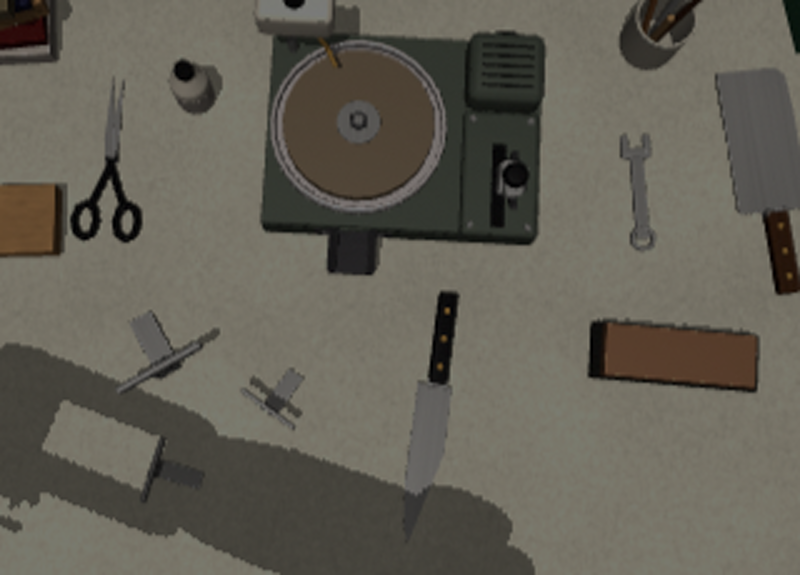

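The picture shows three rest-like things (top camera pixels):
- (196,253): large, with a long bar.
- (240,270): small.
- (192,298): small and dark, in the shadow.

The first is clearly the largest, so I choose it. I'll triangulate it and check it with a close crop.

```bash
cat > h.py <<'E'
from station import ctrl
import numpy as np,cv2
def ray(c,uv):
    p=ctrl.camera_params(c);K=np.array(p['camera_matrix']);x=(np.array(uv)-K[:2,2])/K[0,0]
    if c=='wrist':
        s=ctrl.state();T=np.eye(4);T[:3,:3]=s['tcp_rot'];T[:3,3]=s['position'];T=T@np.array(p['tool_from_camera'])
        r=np.hypot(*x);d=np.r_[x/r*np.sin(r),np.cos(r)] if r>1e-9 else np.array([0,0,1.])
    else: T=np.array(p['T']);d=np.r_[x,1]
    return T[:3,3],T[:3,:3]@d
def atz(c,uv,z):
    o,d=ray(c,uv);return o+d*(z-o[2])/d[2]
def tri(*l):
    A=0;b=0
    for c,uv in l:
        o,d=ray(c,uv);d=d/np.linalg.norm(d);M=np.eye(3)-np.outer(d,d);A=A+M;b=b+M@o
    return np.linalg.solve(A,b)
E
python3 - <<'E'
from h import *
np.set_printoptions(precision=1,suppress=True)
f=lambda u,v:(130+u*.4,110+v*.4)
print('bar tri',tri(('scene',(358.6,269.5)),('top',(194.2,257.6))),'tip tri',tri(('scene',(345.6,308.2)),('top',(186.7,234.9))))
print('bar74',atz('scene',(358.6,269.5),74),atz('top',(194.2,257.6),74),'tip5',atz('scene',(345.6,308.2),5),atz('top',(186.7,234.9),5))
a,b=atz('top',f(120,388),88),atz('top',f(217,332),88);print('barends',a,b,(a+b)/2,np.linalg.norm(a-b),np.degrees(np.arctan2(-(a-b)[0],(a-b)[1])))
print('guide',tri(('scene',(267.2,241.4)),('top',(274,204.1))),atz('scene',(267.2,241.4),50),atz('top',(274,204.1),50))
print('front corners',atz('top',f(262,228),78),atz('top',f(537,242),78))
print('stone c',atz('top',f(358,121),112))
print('knob',tri(('scene',(150+207*.4,120+102*.4)),('top',f(514,174))),'coll',tri(('scene',(231,165)),('top',(334.6,180.8))),atz('top',(289.5,169.2),0))
t=cv2.imread('pics/top0.png');cv2.imwrite('pics/c.png',cv2.resize(t[225:315,160:270],(660,540),interpolation=cv2.INTER_CUBIC))
E
```

```text
bar tri [391.2 298.8  90.8] tip tri [458.1 340.9  14.2]
bar74 [384.7 286.8  74. ] [389.3 303.9  74. ] tip5 [449.6 339.5   5. ] [463.1 339.2   5. ]
barends [367.9 347.9  88. ] [429.8 236.5  88. ] [398.9 292.2  88. ] 127.41368772979405 29.073137458825588
guide [548.1  67.3  43. ] [551.4  72.3  50. ] [546.4  67.8  50. ]
front corners [552.9 184.2  78. ] [ 529.2 -141.6   78. ]
stone c [672.2  67.9 112. ]
knob [578.  -93.9 234.3] coll [580.8 -95.2 218. ] [666.6  15.2   0. ]
```

View pics/c.png

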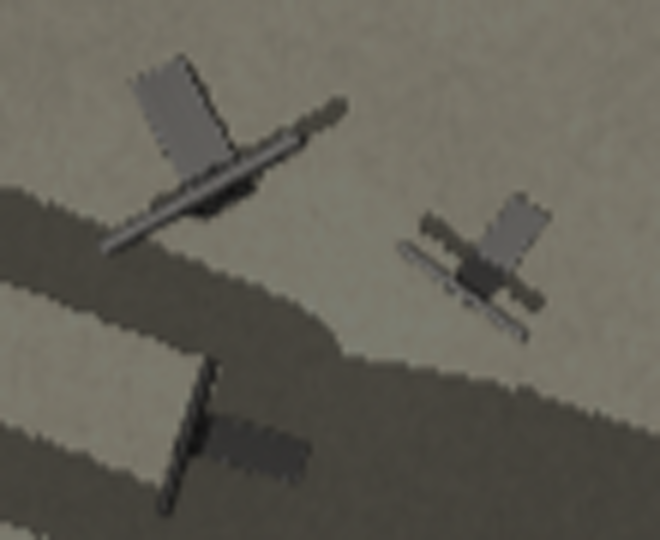

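The crop confirms it: the large rest has bar ends at top pixels (177.5,266) and (210,248), and its stem points up-left. The two others are clearly smaller.

```bash
cat >> h.py <<'E'
def rows(target,yaw,n,s=None):
    """rows taking the tool to target with tool y pointing at yaw (deg), n rows, evenly"""
    s=s or ctrl.state();R=np.array(s['tcp_rot']);p=np.array(s['position'])
    y0=np.degrees(np.arctan2(R[1,1],R[0,1]));t=(y0-yaw+180)%360-180
    d=(np.array(target)-p)/n
    for i in range(n):
        a=np.radians(y0-t*i/n);Y=np.array([np.cos(a),np.sin(a),0]);X=np.array([-np.sin(a),np.cos(a),0])
        print(*[round(float(v),3) for v in (X@d/50,Y@d/50,-d[2]/50,t/n/10)],end='; ')
    print()
E
python3 - <<'E'
from h import *
np.set_printoptions(precision=1,suppress=True)
a=atz('top',(160+105/6,225+248/6),88);b=atz('top',(160+300/6,225+138/6),88);print(a,b,(a+b)/2,np.linalg.norm(a-b),np.degrees(np.arctan2(-(a-b)[0],(a-b)[1])))
rows([391,300,190],29,8)
E
```

```text
[364.7 349.3  88. ] [415.2 256.2  88. ] [390.  302.7  88. ] 105.90912370127256 28.478101949583266
-0.69 -0.479 0.038 0.532; -0.732 -0.413 0.038 0.532; -0.767 -0.344 0.038 0.532; -0.795 -0.271 0.038 0.532; -0.817 -0.196 0.038 0.532; -0.832 -0.12 0.038 0.532; -0.839 -0.042 0.038 0.532; -0.84 0.036 0.038 0.532;
```

```bash
python3 -m pendant '-0.69 -0.48 0.04 0.53; -0.73 -0.41 0.04 0.53; -0.77 -0.34 0.04 0.53; -0.8 -0.27 0.04 0.53; -0.82 -0.2 0.04 0.53; -0.83 -0.12 0.04 0.53; -0.84 -0.04 0.04 0.53; -0.84 0.04 0.04 0.53' 0.3 40
python3 - <<'E'
from h import *
np.set_printoptions(precision=1,suppress=True)
s=ctrl.state();print(s['clock'],s['position'],s['grip_width'],np.abs(s['qvel']).max())
im=ctrl.read_camera('wrist');cv2.imwrite('pics/w1.png',im)
for q,z in [('rest_bar',74),('rest_tip',5),('rest',0)]:
    for d in ctrl.place_of('wrist',q): print(q,np.array(d['uv']),d['p'],atz('wrist',d['uv'],z))
E
```

```text
clock: 1.9
position: [392.7, 299.2, 189.4]
tcp_rot: [[-0.485, 0.875, 0.001], [0.875, 0.485, 0.0], [0.0, 0.001, -1.0]]
force: [-0.6, 0.8, -0.8]
grip_width: 59.7
gripper_force: 0.0
1.9 [392.7 299.2 189.4] 59.66836676882435 39.21287568812084
rest_bar [278.2 195. ] 0.76 [394.1 300.2  74. ]
rest_bar [182.3 266.1] 0.73 [345.  188.8  74. ]
rest_bar [177.7 122.4] 0.71 [283.5 316.3  74. ]
rest_tip [342.8 176.7] 0.88 [455.3 339.2   5. ]
rest_tip [214.3 279.1] 0.67 [385.3 150.7   5. ]
rest_tip [158.7 152.9] 0.66 [259.4 263.7   5. ]
rest_tip [278.6 193.6] 0.17 [402.1 286.9   5. ]
rest [277.6 173.8] 0.96 [390.  306.3   0. ]
rest [189.5 118.3] 0.72 [273.3 315.1   0. ]
rest [197.6 244.8] 0.71 [346.9 182.2   0. ]
rest [344.7 177.9] 0.23 [458.7 339.9   0. ]
```

View pics/w1.png

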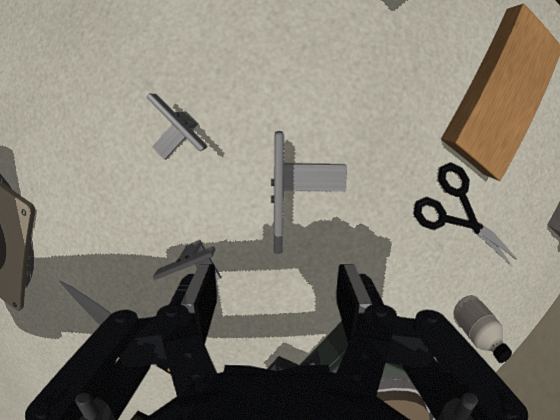

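The view shows the large rest's bar at column 278, rows 132–252. It lines up with the fingers and sits well between them, so I go down.

```bash
python3 -m pendant '0.04 0 0.5 0; 0 0 0.5 0; 0 0 0.5 0; 0 0 0.5 0; 0 0 0.4 0; 0 0 0.27 0; 0 0 0 0; 0 0 0 0' && python3 -m pendant '0 0 0 0; 0 0 0 0; 0 0 0 0; 0 0 0 0; 0 0 0 0; 0 0 0 0; 0 0 0 0; 0 0 0 0' 1 70
```

```text
clock: 3.1
position: [391.4, 302.7, 56.6]
tcp_rot: [[-0.488, 0.873, 0.001], [0.873, 0.488, 0.001], [0.0, 0.001, -1.0]]
force: [0.4, 0.4, 0.5]
grip_width: 59.8
gripper_force: 0.0
clock: 4.1
position: [391.5, 302.4, 56.3]
tcp_rot: [[-0.487, 0.873, 0.001], [0.873, 0.487, 0.001], [0.0, 0.001, -1.0]]
force: [1.4, 0.0, 5.8]
grip_width: 4.9
gripper_force: 69.2
```

```bash
python3 -m pendant '0 0 -0.2 0; 0 0 -0.4 0; 0 0 -0.5 0; 0 0 -0.5 0; 0 0 -0.4 0; 0 0 0 0; 0 0 0 0; 0 0 0 0'; python3 - <<'E'
from h import *
rows([436,77,156],-4.2,8)
E
```

```text
clock: 5.1
position: [390.0, 301.5, 154.0]
tcp_rot: [[-0.487, 0.873, -0.002], [0.873, 0.487, -0.002], [-0.0, -0.003, -1.0]]
force: [-0.5, 0.3, -5.4]
grip_width: 4.9
gripper_force: 68.7
-0.546 -0.173 -0.005 0.417; -0.557 -0.133 -0.005 0.417; -0.565 -0.092 -0.005 0.417; -0.571 -0.051 -0.005 0.417; -0.573 -0.009 -0.005 0.417; -0.572 0.033 -0.005 0.417; -0.568 0.074 -0.005 0.417; -0.561 0.115 -0.005 0.417;
```

```bash
python3 -m pendant '-0.55 -0.17 0 0.42; -0.56 -0.13 0 0.42; -0.57 -0.09 0 0.42; -0.57 -0.05 0 0.42; -0.57 -0.01 0 0.42; -0.57 0.03 0 0.42; -0.57 0.07 0 0.42; -0.56 0.11 0 0.41'; python3 -m pendant '0 0 0 0; 0 0 0 0; 0 0 0 0; 0 0 0 0; 0 0 0 0; 0 0 0 0; 0 0 0 0; 0 0 0 0'
python3 - <<'E'
from h import *
np.set_printoptions(precision=1,suppress=True)
s=ctrl.state();z=s['position'][2]-56.5
for c in ['wrist','top','scene']:
  im=ctrl.read_camera(c);cv2.imwrite(f'pics/{c}2.png',im)
  for q,h in [('rest_bar',74+z),('rest_tip',5+z),('guide_mouth',50),('lever_pivot',85),('knob_top',230)]:
    for d in ctrl.place_of(c,q)[:3]: print(c,q,np.array(d['uv']),round(d['p'],2),atz(c,d['uv'],h))
E
```

```text
clock: 6.1
position: [435.9, 76.4, 154.7]
tcp_rot: [[0.078, 0.997, -0.002], [0.997, -0.078, -0.0], [-0.0, -0.002, -1.0]]
force: [-0.1, -0.0, -4.5]
grip_width: 5.0
gripper_force: 68.8
clock: 7.1
position: [436.5, 77.4, 155.7]
tcp_rot: [[0.076, 0.997, 0.0], [0.997, -0.076, 0.0], [0.0, 0.0, -1.0]]
force: [-0.8, -0.4, -5.5]
grip_width: 5.1
gripper_force: 68.8
wrist rest_bar [275.2 264.8] 0.92 [436.3  78.8 173.2]
wrist rest_bar [158.1  95.5] 0.78 [387.7 169.7 173.2]
wrist rest_tip [374.5 216.7] 0.71 [509.   75.6 104.2]
wrist rest_tip [99.9 37.1] 0.64 [319.3 228.1 104.2]
wrist rest_tip [218.9 123.2] 0.64 [403.4 150.4 104.2]
wrist guide_mouth [399.9 193.5] 0.88 [549.9  75.9  50. ]
wrist lever_pivot [434.4 352.5] 0.9 [596.1 -95.3  85. ]
top rest_bar [190.8 297.2] 0.53 [280.1 295.5 173.2]
top rest_bar [236.8 272.3] 0.46 [342.7 173.1 173.2]
top rest_tip [209.4 298.8] 0.74 [272.1 255.5 104.2]
top rest_tip [248.8 259.3] 0.55 [379.6 143.7 104.2]
top guide_mouth [273.7 200.3] 0.55 [558.2  68.4  50. ]
top lever_pivot [328.  188.3] 0.9 [584.8 -93.1  85. ]
top knob_top [332.6 177.5] 0.54 [584.3 -86.5 230. ]
scene rest_bar [307.5 197.3] 0.62 [427.3  71.7 173.2]
scene rest_bar [398.4 265.2] 0.55 [345.7 376.9 173.2]
scene rest_bar [193.4 151.1] 0.54 [ 641.8 -259.2  173.2]
scene rest_tip [280.7 225.4] 0.81 [512.1  77.7 104.2]
scene rest_tip [390. 266.] 0.73 [321.2 330.9 104.2]
scene rest_tip [235.2 329.6] 0.58 [759.2 326.7 104.2]
scene guide_mouth [264.9 239.6] 0.91 [554.3  63.3  50. ]
scene lever_pivot [264.  239.6] 0.7 [570.2  89.9  85. ]
scene lever_pivot [228.2 202.1] 0.63 [601.7 -91.8  85. ]
scene knob_top [231.9 159.1] 0.73 [ 575.9 -107.4  230. ]
```

View pics/wrist2.png

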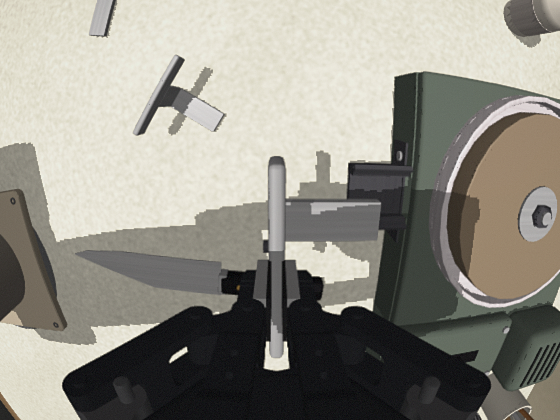

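The stem is at rows 203–240 and points at the guide, whose cheeks are around (350–408, 165–225). I'll enlarge the guide to measure it.

```bash
python3 - <<'E'
import cv2
a=cv2.imread('pics/wrist2.png')[140:255,270:425];a=cv2.convertScaleAbs(a,alpha=1.6,beta=30)
cv2.imwrite('pics/w2c.png',cv2.resize(a,(775,575),interpolation=cv2.INTER_CUBIC))
E
```

```text
(no output)
```

View pics/w2c.png

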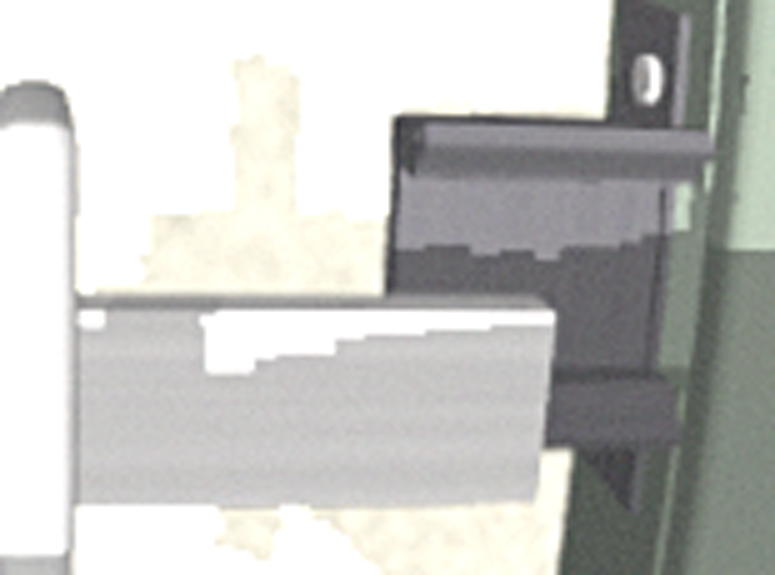

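```bash
python3 - <<'E'
from h import *
np.set_printoptions(precision=1,suppress=True)
f=lambda u,v:(270+u/5,140+v/5)
s=ctrl.state();z=s['position'][2]-56.5;print(s['position'],z)
for n,uv,h in [('-y floor edge @mouth',f(655,375),50),('-y floor edge nearer',f(565,378),50),('-y cheek top',f(650,443),68),('-y cheek top',f(560,443),68),('+y cheek low edge',f(450,178),50),('+y cheek low@68',f(450,178),68),('+y low',f(660,182),68),('+y upper @68',f(450,120),68),('+y upper far',f(690,133),68),
 ('near end floor',f(388,290),50),('stem +y top a',f(100,308),z+10),('b',f(545,310),z+10),('stem -y a',f(100,503),z+10),('b',f(530,500),z+10)]: print(n,atz('wrist',uv,h))
E
```

```text
[436.5  77.4 155.7] 99.2000332829985
-y floor edge @mouth [551.9  55.   50. ]
-y floor edge nearer [533.8  55.8  50. ]
-y cheek top [544.5  48.9  68. ]
-y cheek top [527.3  50.5  68. ]
+y cheek low edge [511.5  94.7  50. ]
+y cheek low@68 [507.   98.9  68. ]
+y low [544.3  96.3  68. ]
+y upper @68 [507.1 108.5  68. ]
+y upper far [549.7 104.5  68. ]
near end floor [500.  75.  50.]
stem +y top a [447.3  93.2 109.2]
b [510.7  88.4 109.2]
stem -y a [445.5  64.  109.2]
b [509.4  59.  109.2]
```

```bash
python3 -m pendant '0.05 0.2 0 0; 0 0.2 0 0; 0 0.2 0.1 0; 0 0 0.2 0; 0 0 0.2 0; 0 0 0.2 0; 0 0 0.12 0; 0 0 0 0' && python3 -m pendant '0 0 0.04 0; 0 0 0.04 0; 0 0 0.03 0; 0 0 0.02 0; 0 0 0 0; 0 0 0 0; 0 0 0 0; 0 0 0 0'
python3 - <<'E'
from h import *
np.set_printoptions(precision=1,suppress=True)
print(ctrl.state()['moment'])
a=ctrl.read_camera('wrist')[150:270,270:430];a=cv2.convertScaleAbs(a,alpha=1.5,beta=25)
cv2.imwrite('pics/w3c.png',cv2.resize(a,(800,600),interpolation=cv2.INTER_CUBIC))
E
```

```text
clock: 9.0
position: [466.0, 77.6, 114.0]
tcp_rot: [[0.076, 0.997, -0.001], [0.997, -0.076, -0.0], [-0.0, -0.001, -1.0]]
force: [1.0, 0.6, -5.3]
grip_width: 5.0
gripper_force: 68.8
clock: 10.0
position: [466.6, 77.6, 108.2]
tcp_rot: [[0.076, 0.997, 0.0], [0.997, -0.076, 0.0], [0.0, 0.0, -1.0]]
force: [-0.8, 1.5, -4.9]
grip_width: 5.0
gripper_force: 68.8
[-0.   0.1 -0. ]
```

View pics/w3c.png

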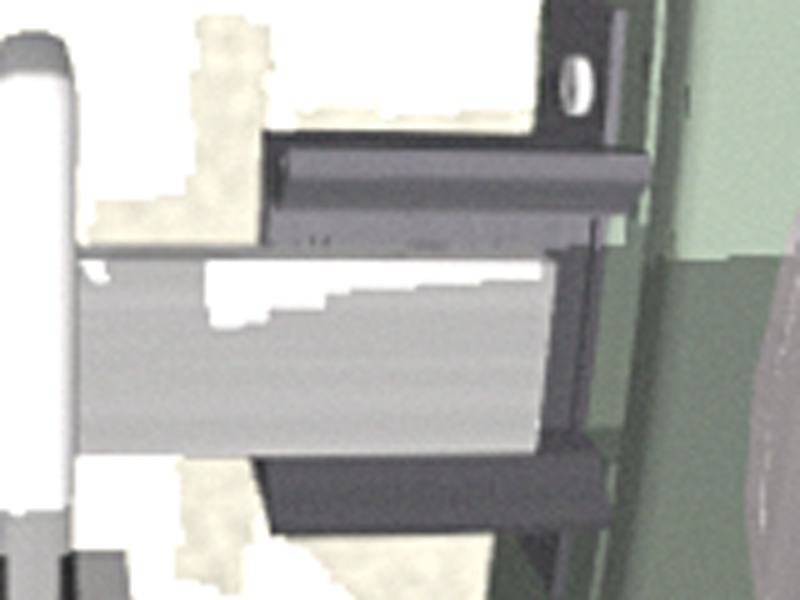

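```bash
python3 - <<'E'
from h import *
np.set_printoptions(precision=1,suppress=True)
f=lambda u,v:(270+u/5,150+v/5)
z=108.2-56.3
for n,uv,h in [('-y floor edge@mouth',f(583,432),50),('-y cheek top a',f(275,533),68),('-y top b',f(600,525),68),('+y cheek top inner a',f(290,210),68),('b',f(630,212),68),('mouth +y',f(597,230),50),
 ('stem +y a',f(100,257),z+10),('b',f(550,260),z+10),('stem -y a',f(100,453),z+10),('b',f(535,452),z+10)]: print(n,atz('wrist',uv,h))
E
```

```text
-y floor edge@mouth [551.9  56.1  50. ]
-y cheek top a [499.9  52.4  68. ]
-y top b [549.2  48.8  68. ]
+y cheek top inner a [503.1 100.1  68. ]
b [551.4  96.7  68. ]
mouth +y [552.8  88.9  50. ]
stem +y a [477.4  93.6  61.9]
b [541.6  88.6  61.9]
stem -y a [475.6  64.3  61.9]
b [540.2  58.9  61.9]
```

The stem is centred in the trough to within about 0.5 mm and its heading is right. I push in.

```bash
python3 -m pendant '0 0.1 0 0; 0 0.14 0 0; 0 0.14 0 0; 0 0.14 0 0; 0 0.14 0 0; 0 0.14 0 0; 0 0 0 0; 0 0 0 0' && python3 -m pendant '0 0.04 0.005 0; 0 0.04 0.005 0; 0 0.04 0.005 0; 0 0.03 0.005 0; 0 0.03 0 0; 0 0.03 0 0; 0 0 0 0; 0 0 0 0'
```

```text
clock: 11.05
position: [506.3, 74.6, 108.1]
tcp_rot: [[0.076, 0.997, -0.0], [0.997, -0.076, -0.0], [-0.0, -0.0, -1.0]]
force: [-0.2, -1.0, -5.5]
grip_width: 5.3
gripper_force: 68.8
clock: 12.05
position: [516.9, 73.8, 107.1]
tcp_rot: [[0.076, 0.997, -0.0], [0.997, -0.076, 0.0], [-0.0, -0.0, -1.0]]
force: [-0.5, 0.4, -4.6]
grip_width: 5.3
gripper_force: 68.8
```

```bash
python3 -m pendant '0 0.03 0 0; 0 0.02 0 0; 0 0.02 0 0; 0 0.02 0 0; 0 0 0 0; 0 0 0 0; 0 0 0 0; 0 0 0 0'
```

```text
clock: 13.05
position: [521.4, 73.5, 107.2]
tcp_rot: [[0.076, 0.997, -0.0], [0.997, -0.076, -0.0], [-0.0, -0.0, -1.0]]
force: [-1.0, -0.0, -4.6]
grip_width: 5.4
gripper_force: 68.9
```

```bash
python3 -m pendant '0 0.02 0 0; 0 0.02 0 0; 0 0.02 0 0; 0 0.02 0 0; 0 0 0 0; 0 0 0 0; 0 0 0 0; 0 0 0 0'
```

```text
clock: 14.05
position: [522.9, 73.4, 108.3]
tcp_rot: [[0.075, 0.997, -0.005], [0.997, -0.075, 0.0], [-0.0, -0.005, -1.0]]
force: [-19.2, 0.7, 15.5]
grip_width: 5.2
gripper_force: 71.5
```

```bash
python3 -m pendant '0 -0.04 0 0; 0 0 0 0; 0 0 0.01 0; 0 0 0.01 0; 0 0 0.01 0; 0 0 0 0; 0 0 0 0; 0 0 0 0'
```

```text
clock: 15.05
position: [521.6, 73.5, 107.0]
tcp_rot: [[0.075, 0.997, -0.004], [0.997, -0.075, 0.0], [-0.0, -0.004, -1.0]]
force: [-17.2, 0.6, 14.0]
grip_width: 4.5
gripper_force: 71.4
```

```bash
python3 -m pendant '0 0 0 0; 0 0 0 0; 0 0 0 0; 0 0 0 0; 0 0 0 0; 0 0 0 0; 0 0 0 0; 0 0 0 0' 0.6
python3 - <<'E'
from h import *
np.set_printoptions(precision=1,suppress=True)
for q,h in [('rest_bar',124),('guide_mouth',50)]:
  pass
a=ctrl.read_camera('wrist')[120:330,230:510];a=cv2.convertScaleAbs(a,alpha=1.5,beta=25)
cv2.imwrite('pics/w4c.png',cv2.resize(a,(800,600),interpolation=cv2.INTER_CUBIC))
E
```

```text
clock: 16.05
position: [523.4, 73.3, 105.7]
tcp_rot: [[0.076, 0.997, -0.0], [0.997, -0.076, 0.0], [0.0, -0.0, -1.0]]
force: [0.4, 0.2, -0.1]
grip_width: 33.9
gripper_force: 0.0
```

View pics/w4c.png

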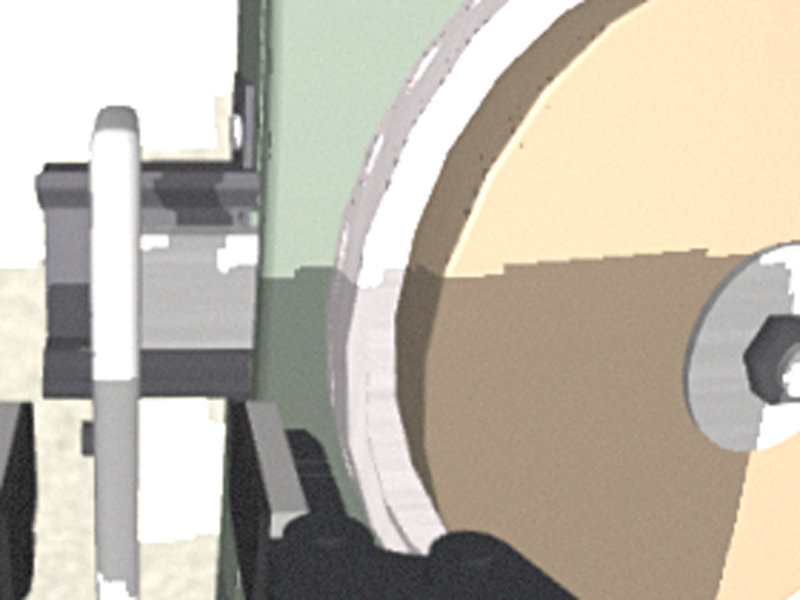

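```bash
python3 - <<'E'
from h import *
np.set_printoptions(precision=1,suppress=True)
f=lambda u,v:(230+u/2.857,120+v/2.857)
for n,uv,h in [('bar near edge',f(92,250),138),('bar far edge',f(138,250),138),('bar +y end',f(117,110),138),('cheek near end +y',f(40,180),68),('cheek near end -y',f(45,396),68),('cheek front +y',f(262,180),68),('floor front',f(255,340),50),('floor near',f(46,300),50)]: print(n,atz('wrist',uv,h))
E
```

```text
bar near edge [520.3 111.1 138. ]
bar far edge [527.3 110.5 138. ]
bar +y end [525.9 132.3 138. ]
cheek near end +y [505.  106.6  68. ]
cheek near end -y [500.4  52.2  68. ]
cheek front +y [555.5 102.9  68. ]
floor front [554.6  55.5  50. ]
floor near [501.1  70.8  50. ]
```

```bash
python3 -m pendant '0 0 -0.03 0; 0 0 -0.03 0; 0 0 0 0; 0 0 0 0; 0 0.02 0 0; 0 0.02 0 0; 0 0.02 0 0; 0 0 0 0' 0.8 && python3 -m pendant '0 0.02 0 0; 0 0.02 0 0; 0 0 0 0; 0 0 0 0; 0 0 0 0; 0 0 0 0; 0 0 0 0; 0 0 0 0'
```

```text
clock: 17.1
position: [525.3, 73.1, 108.6]
tcp_rot: [[0.076, 0.997, -0.003], [0.997, -0.076, 0.0], [-0.0, -0.003, -1.0]]
force: [-7.4, 0.1, 4.5]
grip_width: 16.9
gripper_force: 3.4
clock: 18.1
position: [525.9, 73.1, 108.8]
tcp_rot: [[0.075, 0.997, -0.006], [0.997, -0.075, 0.0], [-0.0, -0.006, -1.0]]
force: [-15.9, 1.5, 12.5]
grip_width: 16.9
gripper_force: 7.9
```

Contact builds stiffly at the same place, so the rest is on its stop. I back off and move to the lever.

```bash
python3 -m pendant '0 -0.05 0 0; 0 -0.05 0 0; 0 0 -0.3 0; 0 0 -0.6 0; 0 0 -0.8 0; 0 0 -0.8 0; 0 0 -0.6 0; 0 0 0 0' 0.2 && python3 -m pendant '-0.4 0.16 -0.1 0; -0.45 0.22 -0.1 0; -0.45 0.22 -0.1 0; -0.45 0.22 -0.1 0; -0.45 0.22 -0.1 0; -0.4 0.2 0 0; 0 0 0 0; 0 0 0 0' 0
python3 - <<'E'
from h import *
np.set_printoptions(precision=1,suppress=True)
for c in ['wrist','top','scene']:
  im=ctrl.read_camera(c);cv2.imwrite(f'pics/{c}5.png',im)
  for q,h in [('collar_grip',193),('lever_pivot',85),('knob_top',234),('rest_bar',124)]:
    for d in ctrl.place_of(c,q)[:2]: print(c,q,np.array(d['uv']),round(d['p'],2),atz(c,d['uv'],h))
E
```

```text
clock: 19.1
position: [525.4, 73.3, 268.4]
tcp_rot: [[0.076, 0.997, 0.007], [0.997, -0.076, 0.0], [0.001, 0.007, -1.0]]
force: [0.0, 0.5, -0.8]
grip_width: 68.5
gripper_force: 0.0
clock: 20.1
position: [575.1, -60.7, 288.1]
tcp_rot: [[0.076, 0.997, -0.001], [0.997, -0.076, 0.001], [0.0, -0.001, -1.0]]
force: [-0.1, -0.2, -0.6]
grip_width: 85.5
gripper_force: 0.0
wrist collar_grip [283.8 243.1] 0.9 [579.2 -97.1 193. ]
wrist lever_pivot [298.2 201.3] 0.95 [599.1 -92.1  85. ]
wrist lever_pivot [286.7 246.2] 0.68 [ 581.7 -149.6   85. ]
wrist knob_top [280.7 265.9] 0.64 [576. -98. 234.]
wrist knob_top [307.8 302.1] 0.56 [ 595.9 -133.7  234. ]
wrist rest_bar [210.   61.5] 0.88 [518.3  73.9 124. ]
wrist rest_bar [94.5 17.3] 0.66 [387.7 152.9 124. ]
top collar_grip [270.6 209.4] 0.51 [508.   79.2 193. ]
top lever_pivot [329.1 184.3] 0.91 [596.8 -96.9  85. ]
top knob_top [335.3 178.6] 0.51 [580.2 -92.9 234. ]
top rest_bar [192.  296.4] 0.71 [280.4 300.8 124. ]
top rest_bar [236.7 273.1] 0.6 [341.3 177.  124. ]
scene collar_grip [230.  168.5] 0.7 [ 581.2 -113.   193. ]
scene lever_pivot [227.5 199.7] 0.89 [ 599.5 -102.3   85. ]
scene lever_pivot [220.1 248. ] 0.23 [691.7  65.1  85. ]
scene knob_top [233.8 161.3] 0.61 [576.7 -91.5 234. ]
scene rest_bar [280.3 219.5] 0.78 [511.7  73.4 124. ]
scene rest_bar [397.1 267.3] 0.74 [320.1 353.5 124. ]
```

View pics/wrist5.png

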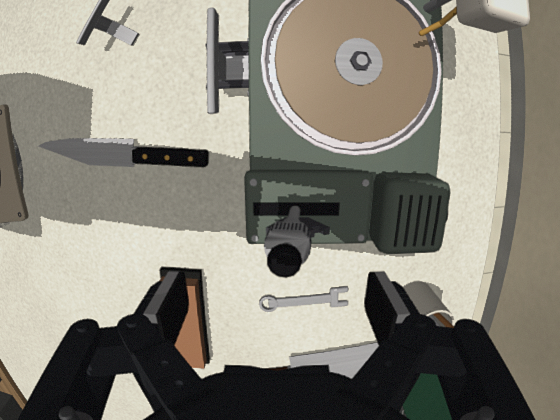

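The rest looks home at (225,60). The lever's knob is at (284,260) and its slot at (295,209), so the lever leans slightly forward, about -0.15 rad. Next I turn the tool 90° over the lever.

```bash
python3 - <<'E'
from h import *
print(np.round(ctrl.state()['joint_pos'],1))
rows([582,-93,280],-94.3,9);rows([582,-93,280],85.7,9)
E
```

```text
[-11.1   3.   81.3   0.   95.6  -6.8]
-0.07 0.02 0.019 1.0; -0.065 0.032 0.019 1.0; -0.059 0.043 0.019 1.0; -0.05 0.052 0.019 1.0; -0.041 0.06 0.019 1.0; -0.03 0.066 0.019 1.0; -0.018 0.07 0.019 1.0; -0.005 0.072 0.019 1.0; 0.008 0.072 0.019 1.0; 
-0.07 0.02 0.019 -1.0; -0.072 0.008 0.019 -1.0; -0.072 -0.005 0.019 -1.0; -0.07 -0.018 0.019 -1.0; -0.066 -0.03 0.019 -1.0; -0.06 -0.041 0.019 -1.0; -0.052 -0.05 0.019 -1.0; -0.043 -0.059 0.019 -1.0; -0.032 -0.065 0.019 -1.0;
```

```bash
python3 -m pendant '-0.07 0.02 0.02 -1; -0.07 0.01 0.02 -1; -0.07 0 0.02 -1; -0.07 -0.02 0.02 -1; -0.07 -0.03 0.02 -1; -0.06 -0.04 0.02 -1; -0.05 -0.05 0.02 -1; -0.04 -0.06 0.02 -1' 0.1 && python3 -m pendant '-0.03 -0.06 0.02 -1; 0 0 0 0; 0 0 0 0; 0 0 0 0; 0 0 0 0; 0 0 0 0; 0 0 0 0; 0 0 0 0'
python3 - <<'E'
from h import *
np.set_printoptions(precision=1,suppress=True)
for c in ['wrist']:
  im=ctrl.read_camera(c);cv2.imwrite(f'pics/{c}6.png',im)
  for q,h in [('collar_grip',193),('lever_pivot',85),('knob_top',234)]:
    for d in ctrl.place_of(c,q)[:2]: print(c,q,np.array(d['uv']),round(d['p'],2),atz(c,d['uv'],h))
E
```

```text
clock: 21.85
position: [581.4, -89.4, 280.6]
tcp_rot: [[-0.97, 0.242, -0.0], [0.242, 0.97, 0.0], [0.0, 0.0, -1.0]]
force: [-0.2, 0.9, 0.0]
grip_width: 76.7
gripper_force: 0.0
clock: 22.85
position: [582.1, -92.5, 279.7]
tcp_rot: [[-0.997, 0.076, -0.0], [0.076, 0.997, 0.0], [0.0, 0.0, -1.0]]
force: [-0.3, -0.2, 0.6]
grip_width: 77.1
gripper_force: 0.0
wrist collar_grip [268.6 206.1] 0.86 [580.1 -99.3 193. ]
wrist lever_pivot [273.7 186.4] 0.85 [590.3 -96.7  85. ]
wrist knob_top [267.8 219.9] 0.61 [577.5 -98.7 234. ]
```

View pics/wrist6.png

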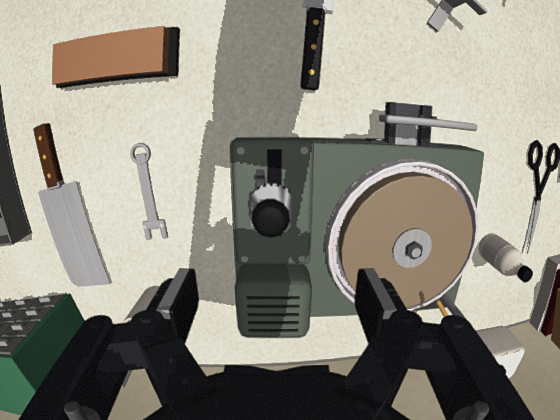

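```bash
python3 -m pendant '0.03 -0.09 0.2 0; 0 0 0.4 0; 0 0 0.4 0; 0 0 0.4 0; 0 0 0.4 0; 0 0 0.28 0; 0 0 0 0; 0 0 0 0' && python3 -m pendant '0 0 0 0; 0 0 0 0; 0 0 0 0; 0 0 0 0; 0 0 0 0; 0 0 0 0; 0 0 0 0; 0 0 0 0' 1 60
```

```text
clock: 24.05
position: [580.7, -97.0, 176.5]
tcp_rot: [[-0.997, 0.076, 0.001], [0.076, 0.997, -0.0], [-0.001, -0.0, -1.0]]
force: [-0.5, -0.1, 0.8]
grip_width: 77.0
gripper_force: 0.0
clock: 25.05
position: [580.7, -96.7, 176.8]
tcp_rot: [[-0.997, 0.075, 0.001], [0.075, 0.997, 0.0], [-0.001, 0.0, -1.0]]
force: [-1.2, 2.0, 5.8]
grip_width: 27.0
gripper_force: 58.7
```

```bash
python3 -m pendant '0 0 -0.05 0; 0.01 0 -0.05 0; 0.01 0 -0.05 0; 0.01 0 -0.05 0; 0 0 -0.05 0; 0 0 0 0; 0 0 0 0; 0 0 0 0'; python3 -c "
from station import ctrl;print(ctrl.state()['moment'])"
```

```text
clock: 26.05
position: [578.5, -96.6, 188.0]
tcp_rot: [[-0.997, 0.076, -0.0], [0.076, 0.997, 0.0], [0.001, 0.0, -1.0]]
force: [0.1, 2.4, -17.7]
grip_width: 25.6
gripper_force: 60.6
[ 0.47516792  0.07658997 -0.07961515]
```

```bash
python3 -m pendant '0 0 -0.03 0; 0 0 0 0; 0 0 0 0; 0 0 0 0; 0 0 0 0; 0 0 0 0; 0 0 0 0; 0 0 0 0'; python3 - <<'E'
from h import *
np.set_printoptions(precision=1,suppress=True)
print(ctrl.state()['moment'])
for c in ['scene','top']:
  ctrl.read_camera(c)
  for q in ['collar_grip','knob_top','lever_pivot']:
    print(c,q,[(np.array(d['uv']),round(d['p'],2)) for d in ctrl.place_of(c,q)[:2]])
E
```

```text
clock: 27.05
position: [578.9, -96.7, 190.0]
tcp_rot: [[-0.997, 0.075, 0.001], [0.075, 0.997, 0.0], [-0.001, 0.0, -1.0]]
force: [-1.2, 5.8, -12.5]
grip_width: 26.2
gripper_force: 60.7
[ 0.9  0.1 -0. ]
scene collar_grip [(array([232.2, 166.2]), 0.66), (array([275.8, 238.5]), 0.58)]
scene knob_top [(array([234.6, 162.3]), 0.63)]
scene lever_pivot [(array([229.5, 200.1]), 0.72)]
top collar_grip [(array([334.9, 180.5]), 0.38)]
top knob_top [(array([338.8, 178.2]), 0.51)]
top lever_pivot [(array([328.4, 186.5]), 0.91)]
```

```bash
python3 -m pendant '-0.04 0.02 0 0; -0.08 0 0 0; -0.08 0 0 0; -0.08 0 0 0; -0.08 0 0 0; 0 0 0 0; 0 0 0 0; 0 0 0 0'; python3 -c "
from station import ctrl;print(ctrl.state()['moment'])"
```

```text
clock: 28.45
position: [597.6, -97.9, 190.9]
tcp_rot: [[-0.997, 0.076, 0.003], [0.076, 0.997, -0.001], [-0.003, -0.001, -1.0]]
force: [0.7, -4.4, 1.0]
grip_width: 24.6
gripper_force: 61.1
[-0.68947337 -0.11720991  0.03384428]
```

```bash
python3 -m pendant '0 -0.008 0.03 0; 0 0 0.03 0; 0 0 0 0; 0 0 0 0; 0 0 0 0; 0 0 0 0; 0 0 0 0; 0 0 0 0'; python3 -c "
from station import ctrl;print(ctrl.state()['moment'])"
```

```text
clock: 29.45
position: [598.9, -98.0, 190.8]
tcp_rot: [[-0.997, 0.076, 0.007], [0.076, 0.997, -0.002], [-0.007, -0.001, -1.0]]
force: [-1.0, -3.3, 13.0]
grip_width: 25.0
gripper_force: 62.2
[-0.31195134  0.25860232 -0.02304593]
```

```bash
python3 -m pendant '0 0 -0.06 0; 0 0 -0.04 0; 0 0 0 0; 0 0 0 0; 0 0 0 0; 0 0 0 0; 0 0 0 0; 0 0 0 0'; python3 -c "
from station import ctrl;print(ctrl.state()['moment'])"
```

```text
clock: 30.45
position: [596.2, -97.7, 191.0]
tcp_rot: [[-0.997, 0.076, -0.002], [0.076, 0.997, -0.0], [0.002, -0.0, -1.0]]
force: [-0.6, -5.6, -3.9]
grip_width: 24.4
gripper_force: 60.7
[-0.73757567  0.09644951 -0.0020058 ]
```

```bash
python3 -m pendant '0 -0.014 0 0; 0 0 0 0; 0 0 0 0; 0 0 0 0; 0 0 0 0; 0 0 0 0; 0 0 0 0; 0 0 0 0'; python3 - <<'E'
from station import ctrl
import cv2,numpy as np
print(ctrl.state()['moment'])
im=ctrl.read_camera('scene')
for q in ['collar_grip','knob_top','lever']:
    for d in ctrl.cut_out('scene',q)[:2]:
        ys,xs=np.nonzero(d['pixels']);print(q,d['p'],d['uv'],len(ys),xs.min(),xs.max(),ys.min(),ys.max())
old=cv2.imread('pics/scene0.png')
# brightness down the lever, grey levels around it: start picture, now
for a in (old,im):
    print(cv2.cvtColor(a,cv2.COLOR_BGR2GRAY)[154:200,222:244:1][:, ::2])
E
```

```text
clock: 31.45
position: [596.3, -97.9, 191.0]
tcp_rot: [[-0.997, 0.075, -0.001], [0.075, 0.997, 0.001], [0.001, 0.001, -1.0]]
force: [-0.5, 2.6, -12.0]
grip_width: 24.4
gripper_force: 59.9
[ 0.40936457  0.29047144 -0.04154718]
collar_grip 0.66 [229.2, 175.5] 171 221 234 168 185
knob_top 0.52 [224.9, 177.6] 212 221 234 162 195
lever 0.49 [223.8, 176.7] 260 221 233 160 195
lever 0.49 [279.0, 224.8] 313 269 286 205 242
[[200 205 203 202 200 202 202 201 202 205 185]
 [199 202 204 202 202 205 200 199 203 204 198]
 [201 205 205 202 202 202 204 201 203 205 205]
 [205 204 203 203 202 180 188 205 201 202 204]
 [204 204 203 205 158 120 131 189 203 203 202]
 [205 205 206 193  90  67  68 135 203 203 203]
 [206 205 206 161  68  67  68  78 202 203 205]
 [205 206 207 125  67  67  66  65 177 203 206]
 [205 205 207 109  67  67  71  67 165 202 205]
 [205 205 204 129  63  65  70  68 175 205 206]
 [206 208 205 166  63  62  67  78 188 204 207]
 [208 207 202 175  74  66  71 117 201 202 204]
 [208 205 166 133  92  95  99 150 192 202 200]
 [208 204 115 100  98 108 105 161 175 205 203]
 [209 204 103 101  96 1
[... 2944 characters left out ...]
  69  90 101  94  84  79  70  73  96  90]
 [131  66  78 102  91  71  72  69  76  82  81]
 [ 95  67  74 103  91  69  69  70  77  75  76]
 [ 67  65  74 104  93  67  67  79  76  78  77]
 [ 67  66  71 103  96  71  67  93  78  77  77]
 [ 66  69  72 105  93  68  70  86  77  79  75]
 [ 64  66  67 102 101  68  73  90  78  75  70]
 [ 69  67  68 101 101  68  81  98  70  63  59]
 [ 69  65  68 103 105  76  80  78  59  57  54]
 [ 74  68  69 102 105  68  67  60  58  56  55]
 [ 75  67  62  98 106  59  62  59  56  56  65]
 [ 70  63  59 100 104  60  59  61  68  70  72]
 [ 58  56  56  81  87  61  73  91  90  77  77]
 [ 57  55  55  62  78  86  78  93  87  76  77]
 [ 56  58  67  68  77  89  75  76  75  76  78]]
```

Without another picture, the grey values show the lever upright and the ring still down. The fingers slid up onto the knob. I'll release and regrip lower with more force.

```bash
python3 -m pendant '0 0 0 0; 0 0 0 0; 0 0 0 0; 0 0 0 0; 0 0 0.1 0; 0 0 0.1 0; 0 0 0.1 0; 0 0 0 0' 0.4; python3 -m pendant '0 0 0.05 0; 0 0 0.05 0; 0 0 0.05 0; 0 0 0 0; 0 0 0 0; 0 0 0 0; 0 0 0 0; 0 0 0 0'
```

```text
clock: 32.65
position: [596.1, -98.1, 175.7]
tcp_rot: [[-0.997, 0.076, -0.001], [0.076, 0.997, 0.0], [0.002, 0.0, -1.0]]
force: [0.9, -0.5, -0.1]
grip_width: 51.1
gripper_force: 0.0
clock: 33.65
position: [596.7, -98.3, 169.2]
tcp_rot: [[-0.997, 0.076, 0.0], [0.076, 0.997, -0.0], [-0.0, 0.0, -1.0]]
force: [0.5, 0.2, -0.5]
grip_width: 51.4
gripper_force: 0.0
```

```bash
python3 -m pendant '0 0.005 0 0; 0 0 0 0; 0 0 0 0; 0 0 0 0; 0 0 0 0; 0 0 0 0; 0 0 0 0; 0 0 0 0' 1 120; python3 -c "
from station import ctrl;print(ctrl.state()['moment'])"
```

```text
clock: 34.65
position: [597.1, -98.0, 169.9]
tcp_rot: [[-0.997, 0.076, 0.001], [0.076, 0.997, -0.0], [-0.001, 0.0, -1.0]]
force: [-0.8, 1.4, 5.3]
grip_width: 28.3
gripper_force: 119.6
[0.18334832 0.2023039  0.03962307]
```

```bash
python3 -m pendant '0 0 -0.05 0; 0 0 -0.05 0; 0 0 -0.05 0; 0 0 -0.05 0; 0 0 -0.05 0; 0 0 0 0; 0 0 0 0; 0 0 0 0'; python3 - <<'E'
from station import ctrl
import cv2,numpy as np
print(ctrl.state()['moment'])
im=ctrl.read_camera('scene')
for q in ['collar_grip']:
    for d in ctrl.cut_out('scene',q)[:2]:
        ys,xs=np.nonzero(d['pixels']);print(q,d['p'],d['uv'],len(ys),xs.min(),xs.max(),ys.min(),ys.max())
print(cv2.cvtColor(im,cv2.COLOR_BGR2GRAY)[156:188,218:242:2])
E
```

```text
clock: 35.65
position: [596.4, -97.9, 181.4]
tcp_rot: [[-0.997, 0.076, -0.001], [0.076, 0.997, 0.0], [0.001, 0.0, -1.0]]
force: [-0.9, 1.3, -5.8]
grip_width: 27.9
gripper_force: 119.0
[0.34636618 0.11133115 0.03690167]
collar_grip 0.45 [226.7, 174.2] 71 222 231 168 181
[[201 177  62  64  64  65  68  83  73  63 202 204]
 [201 176  59  60  62  61  65  70  71  66 204 203]
 [205 182  61  58  62  61  63  71  64  80 202 201]
 [204 186  60  60  63  60  60  68  66  97 202 202]
 [206 189  61  61  64  62  62  62  60 119 201 203]
 [209 192  56  60  62  61  59  62  63 132 202 200]
 [206 191  57  61  61  63  62  61  62 136 201 201]
 [207 192  62  64  61  62  65  66  63 160 201 204]
 [207 192  68  66  69  61  62  63  83 174 198 203]
 [207 186  90  65  88  63  63  85 156 194 199 202]
 [207 168 101  71  97  63  65  95 161 205 202 203]
 [208 159 106  87  97  63  61  92 153 205 204 205]
 [209 139 104  98  97  64  62  85 154 204 203 206]
 [210 140 105 104  98  63  62  81 131 205 203 203]
 [209 150  99 102  99  63  62  80 112 205 203 203]
 [210 169  90 100  97  61  64  78 116 207 204 204]
 [211 181  83  90  97  61  75  89 123 208 203 206]
 [209 187  78  87  92  82  82  88 148 204 206 208]
 [208 175  79  86  82  90  86  93 183 206 205 206]
 [204 152  83  88  82  91  95 172 203 206 209 208]
 [199 147 139 107  99 100  97 202 203 205 209 210]
 [178 153 165 160 100 103  96 204 205 206 207 210]
 [160 159 165 153  99 103  98 192 207 206 207 207]
 [162 149 158 136 100 102  97 186 209 210 207 207]
 [145 128 131 123 100 104  96 187 211 209 209 207]
 [133 182 145 144  99 103  96 200 212 192 196 208]
 [184 210 194 194 126 103 129 208 209 136 159 207]
 [212 210 185 159 170 104 134 190 193  84 119 181]
 [211 208 139  81 155 103 110 135 133  74  84 131]
 [207 207 137  66 100 104  92  81  78  71  73  96]
 [190 205 132  68  74 104  96  74  74  70  74  85]
 [136 163  93  66  72 102  98  68  69  71  75  77]]
```

The ring now rises with the fingers (its bottom is at row 174, was 177) and the force matches the spring. I swing the lever along its arc.

```bash
python3 -m pendant '-0.08 0 -0.01 0; -0.08 0 0 0; -0.08 0 0.005 0; -0.08 0 0.01 0; -0.08 0 0.015 0; -0.08 0 0.018 0; 0 0 0 0; 0 0 0 0'; python3 -c "
from station import ctrl;print(ctrl.state()['moment'])"
```

```text
clock: 36.75
position: [622.8, -99.9, 182.8]
tcp_rot: [[-0.997, 0.075, 0.006], [0.075, 0.997, -0.001], [-0.006, -0.0, -1.0]]
force: [4.9, 2.2, 5.5]
grip_width: 23.8
gripper_force: 118.3
[ 0.54710245 -0.26250293  0.9513479 ]
```

```bash
python3 - <<'E'
from station import ctrl
import cv2,numpy as np
im=ctrl.read_camera('scene');cv2.imwrite('pics/s9.png',im)
for d in ctrl.cut_out('scene','collar_grip')[:2]:
        ys,xs=np.nonzero(d['pixels']);print(d['p'],d['uv'],len(ys),xs.min(),xs.max(),ys.min(),ys.max())
print(cv2.cvtColor(im,cv2.COLOR_BGR2GRAY)[154:200,206:240:2])
E
```

```text
0.7 [223.8, 175.3] 132 215 228 168 185
0.49 [299.1, 351.0] 727 252 326 325 365
[[204 201 158  62  62  63  61  92 146  95 142 184 200 203 202 203 200]
 [206 205 167  60  62  60  63  78 120 114  80 165 199 203 200 199 199]
 [206 205 184  61  63  63  65  82 115 112  78 146 201 203 204 200 203]
 [208 205 198  98  61  61  73  77 103  94  66 140 202 203 205 203 201]
 [209 208 205 105  61  60  72  68  81  80  63 137 204 207 203 203 202]
 [210 208 209 112  61  63  63  65  70  70  60 163 207 205 203 203 203]
 [207 208 209 125  61  62  59  62  69  66  63 195 207 206 204 203 202]
 [207 207 206 130  60  65  59  58  65  62  67 205 204 205 201 202 203]
 [209 205 206 146  59  64  63  62  64  63  70 205 206 203 204 202 204]
 [208 205 206 157  61  61  61  60  63  63  93 204 205 202 203 202 202]
 [208 207 207 155  61  61  59  60  61  63 106 203 202 202 201 201 199]
 [210 209 206 170  59  69  61  65  64  63 120 203 204 206 205 206 199]
 [210 210 203 179  61  89  62  62  65  93 169 205 206 207 207 203 201]
 [212 209 206 181  61  98  62  63  69 135 176 208 205 205 205 203 204]
 [209 210 209 201  94  98  
[... 1545 characters left out ...]
212 204 173 147  81  69  67  78 106 104  68  68  68  78  78]
 [205 199 174 156 120 107  99  71  66  76 102 108  70  68  71  77  77]
 [168 152 121 105 106 108 107  90  69  71 103 111  68  67  75  75  71]
 [105  91  97 108 101  97 101  99  78  66  97 110  74  65  68  66  59]
 [ 77  78  81  91  87  82  86  87  77  69  92 109  78  63  59  55  56]
 [ 77  75  77  74  79  76  76  77  75  68  80 104  95  58  56  57  57]
 [ 76  76  78  76  76  78  76  77  69  63  74 104 100  60  55  59  63]
 [ 75  77  76  76  75  77  70  66  59  55  61  93  89  58  62  69  75]
 [ 76  78  76  76  73  66  57  56  57  58  58  71  76  70  73  76  78]
 [ 78  75  77  74  63  59  59  58  57  57  70  90  96  74  79  77  75]]
```

The lever is past the gate at about +0.2, with the collar resting raised on the crest. I continue the arc to the end stop.

```bash
python3 -m pendant '-0.08 0 0.02 0; -0.08 0 0.022 0; -0.08 0 0.025 0; -0.08 0 0.027 0; -0.08 0 0.03 0; -0.08 0 0.03 0; 0 0 0 0; 0 0 0 0' 1 80; python3 -c "
from station import ctrl;print(ctrl.state()['moment'])"
```

```text
clock: 37.85
position: [648.0, -101.8, 176.1]
tcp_rot: [[-0.997, 0.075, 0.009], [0.075, 0.997, -0.001], [-0.009, -0.001, -1.0]]
force: [5.8, 4.2, 5.9]
grip_width: 23.6
gripper_force: 100.8
[ 0.50785109 -0.69992112  0.08346886]
```

```bash
python3 -m pendant '-0.05 0 0.02 0; -0.03 0 0.02 0; 0 0 0 0; 0 0 0 0; 0 0 0 0; 0 0 0 0; 0 0 0 0; 0 0 0 0'; python3 -c "
from station import ctrl;print(ctrl.state()['moment'])"
```

```text
clock: 38.85
position: [651.9, -102.1, 174.5]
tcp_rot: [[-0.997, 0.075, 0.009], [0.075, 0.997, -0.001], [-0.009, -0.001, -1.0]]
force: [4.1, 3.2, 8.6]
grip_width: 23.8
gripper_force: 101.1
[ 0.56296305 -0.26660229  0.08372331]
```

```bash
python3 -m pendant '-0.05 0 0.02 0; -0.05 0 0.02 0; 0 0 0 0; 0 0 0 0; 0 0 0 0; 0 0 0 0; 0 0 0 0; 0 0 0 0'; python3 - <<'E'
from station import ctrl
import cv2,numpy as np
print(ctrl.state()['moment'])
im=ctrl.read_camera('scene');cv2.imwrite('pics/s10.png',im)
print(cv2.cvtColor(im,cv2.COLOR_BGR2GRAY)[158:200,200:238:2])
E
```

```text
clock: 39.85
position: [655.7, -102.4, 172.8]
tcp_rot: [[-0.997, 0.075, 0.006], [0.075, 0.997, -0.001], [-0.007, -0.001, -1.0]]
force: [-3.6, 5.2, 14.9]
grip_width: 23.5
gripper_force: 101.6
[0.70693558 0.91240166 0.10741268]
[[ 57  63  61  60  98 125  81 191 204 205 204 205 203 202 204 204 206 203
  204]
 [ 58  60  58  60 105 147 103 159 205 204 206 205 206 206 207 209 208 203
  203]
 [ 61  61  58  60  89 146 101 109 180 209 210 207 206 207 206 206 206 204
  200]
 [ 71  58  63  62  75 119 111  80 145 208 209 204 206 207 205 203 206 203
  200]
 [125  62  62  69  79 117 112  76 132 206 207 204 203 206 205 204 204 205
  202]
 [177  62  61  74  78 105  93  68 137 208 207 206 205 204 206 206 204 205
  203]
 [189  62  62  67  68  79  79  62 139 209 208 208 207 206 202 203 202 200
  203]
 [189  61  60  61  63  65  72  59 149 208 208 209 206 207 203 203 204 205
  206]
 [193  61  61  62  58  68  67  61 171 207 209 208 203 208 204 206 209 207
  205]
 [192  59  61  59  62  65  62  60 180 208 209 208 205 205 208 206 205 204
  205]
 [194  58  62  56  59  61  62  62 195 209 209 209 208 204 206 20
[... 1828 characters left out ...]
 120 108  98  82 106  97  70  65  67  65  71
   76]
 [208 208 204 172 153 119 109 108 107 108  75  98  99  81  68  66  68  75
   76]
 [208 173 158 121 108 108 107 106 106 107  74  90 102  92  65  67  68  69
   66]
 [173 131 108 106 107 108 108 108 108  90  77  80 100  98  72  67  60  62
   55]
 [128 115 107 106 101  91  90  92  91  74  75  77  92 101  83  59  55  58
   56]
 [101  95  89  91  87  77  74  77  76  76  78  70  80 100  92  58  56  54
   60]
 [ 81  83  77  77  76  75  77  76  76  70  66  61  63  93  97  55  58  61
   71]
 [ 77  78  75  77  77  77  75  72  65  57  55  58  55  71  75  62  69  69
   73]
 [ 75  77  74  76  77  76  74  60  56  55  56  55  56  59  71  72  76  77
   79]]
```

```bash
python3 -m pendant '-0.04 0 0 0; -0.02 0 0 0; 0 0 0 0; 0 0 0 0; 0 0 0 0; 0 0 0 0; 0 0 0 0; 0 0 0 0'; python3 -m pendant '0 0 0 0; 0 0 0 0; 0 0 0 0; 0 0 0 0; 0 0 0 0; 0 0 0 0; 0 0 0 0; 0 0 0 0' 0.4 60
```

```text
clock: 40.9
position: [655.6, -102.4, 172.7]
tcp_rot: [[-0.997, 0.075, -0.0], [0.075, 0.997, -0.001], [0.0, -0.001, -1.0]]
force: [-20.3, 6.3, 22.0]
grip_width: 23.8
gripper_force: 102.5
clock: 41.9
position: [656.5, -102.6, 168.1]
tcp_rot: [[-0.997, 0.076, 0.0], [0.076, 0.997, -0.0], [-0.0, -0.0, -1.0]]
force: [-0.0, -0.3, 0.1]
grip_width: 51.2
gripper_force: 0.0
```

```bash
python3 -m pendant '0 0 -0.2 0; 0 0 -0.5 0; 0 0 -0.6 0; 0 0 -0.6 0; 0 0 -0.6 0; 0 0 -0.3 0; 0 0 0 0; 0 0 0 0' 0.1; python3 - <<'E'
from h import *
np.set_printoptions(precision=1,suppress=True)
ims={}
for c in ['scene','wrist','top']:
  im=ctrl.read_camera(c);cv2.imwrite(f'pics/{c}11.png',im);ims[c]=im
  for q,h in [('collar_grip',85+109*.913),('knob_top',85+151*.913),('lever_pivot',85),('rest_bar',124)]:
    for d in ctrl.place_of(c,q)[:2]: print(c,q,np.array(d['uv']),round(d['p'],2),atz(c,d['uv'],h))
np.set_printoptions(linewidth=200)
print(cv2.cvtColor(ims['scene'],cv2.COLOR_BGR2GRAY)[158:200,204:242:2])
E
```

```text
clock: 42.9
position: [656.0, -102.4, 306.4]
tcp_rot: [[-0.997, 0.076, -0.002], [0.076, 0.997, 0.001], [0.002, 0.0, -1.0]]
force: [0.0, -0.6, -0.6]
grip_width: 76.8
gripper_force: 0.0
scene collar_grip [213. 176.] 0.69 [ 634.5 -112.8  184.5]
scene collar_grip [196.9 152.7] 0.57 [ 638.8 -233.3  184.5]
scene knob_top [205.1 168. ] 0.58 [ 655.5 -111.7  222.9]
scene lever_pivot [227. 198.] 0.76 [ 598.  -109.8   85. ]
scene lever_pivot [306.3 211.9] 0.43 [410.4  46.3  85. ]
scene rest_bar [395.2 267.9] 0.67 [325.7 352.9 124. ]
scene rest_bar [348.4 242.9] 0.67 [387.4 229.4 124. ]
wrist collar_grip [275.2 178.1] 0.96 [ 639.3 -102.8  184.5]
wrist knob_top [275.4 210.3] 0.83 [ 657.9 -103.9  222.9]
wrist lever_pivot [276.8 121.3] 0.62 [592.1 -97.7  85. ]
wrist rest_bar [424.5  56.8] 0.84 [520.7  75.1 124. ]
top collar_grip [334.6 160.2] 0.5 [ 643.6 -101.1  184.5]
top knob_top [337.3 149. ] 0.56 [ 664.2 -103.7  222.9]
top lever_pivot [327.5 186.7] 0.83 [589.7 -91.9  85. ]
top rest_bar [192.  297.5] 0.77 [277.5 300.8 124. ]
top rest_bar [270.1 200.4] 0.56 [545.   79.7 124. ]
[[209 212 209 206 2
[... 2599 characters left out ...]
98 174 145 100  78  76  79 101  96  69  68  67  69  71  77  80  75]
 [204 172 153 122  92  78  78  78  76 100  99  82  65  68  67  75  77  70  67]
 [156 123 107 107 101  75  77  77  75  91 100  91  69  69  68  69  67  63  54]
 [108 110 107 108 103  76  79  77  76  82  99  98  72  63  62  61  55  59  58]
 [108 107 104  90  92  78  78  76  76  76  93 103  85  60  55  58  57  57  59]
 [ 92  91  88  76  77  73  79  78  76  71  79 101  95  57  59  57  55  64  73]
 [ 77  77  79  74  78  74  77  69  69  57  66  95  93  56  58  62  68  73  77]
 [ 80  75  79  78  78  72  68  61  57  55  57  73  76  62  72  72  78  78  78]
 [ 78  76  76  78  75  64  58  54  56  59  56  60  69  72  78  77  77  77  80]]
```

Lever at its end stop: the knob reads x ≈ 658 (about 659 is expected at +0.42). The collar reads about where it sits fully down, and the rest bar is still home at x ≈ 521. I hand in.

```bash
python3 -c "
from station import ctrl;print(ctrl.close_job())"
```

```text
the job is handed in; nothing more can be done
None
```

I handed the job in at about 43 s: the rest is against its stop and the lever is at the reverse end stop, both felt as firm contact. The collar reads as fully down in the last camera readings, but I had used all 10 picture views by then and could not look at it. My first grip on the collar slipped up onto the knob, so I gripped again lower and harder before passing the gate.

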